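# Slide the culture plate into the imager and start the scan

### The arm

A 6-joint arm with a two-finger parallel gripper is mounted at the origin on the work surface. World frame = base frame: x ahead of the robot, y to its left, z up, the work surface at z = 0. Lengths are in mm, angles in rad, forces in N, time in s.
With the tool pointing down it reaches from about 350 to 775 mm from the base axis. Payload 7.3 kg.
Tool frame: the origin (TCP) lies on the centre line of the jaws, within the pads' length; the fingertips stand bot.nose_length ahead of it and the grasp point (between the pads) lies 6 mm ahead of it (bot.nose_length is the distance from the TCP to the fingertips, in mm); x points along the fingers, y is the direction in which the jaws open and shut, and the axes are right-handed (so a half turn about x gives the same grasp; the last joint's range is limited). The gripper opens to 92 mm and grips with 3 to 60 N. Pads are 19 mm wide; open, the fingers measure 130 mm over their backs; the gripper's body (75 mm by 190 mm) begins 47 mm behind the grasp point.
Start: joints at [1.161, 0.342, 1.524, -0, 1.275, -0.146], TCP at [136.878, 506.86, 251.741] pointing down, gripper open.
Joint ranges: [-2.53, 2.53], [-0.77, 2.02], [0.04, 2.7], [-1, 4.14], [0.28, 2.66], [-3.11, 3.11]. Speed limits (rad/s): [2.57, 2.57, 3.14, 3.14, 3.14, 3.14].

### API

Orientations are given as [roll, pitch, yaw] about the fixed x, y, z axes, in that order (R = Rz(yaw) Ry(pitch) Rx(roll)).
In Python, from plant import bot gives the robot as it stands. The module is installed in compiled form; this text tells all that it offers.
- The arm moves only by the tool move_arm, never from a script. Its argument "deltas" is a list of rows, each an object of numbers: "x", "y", "z": the shift along the tool's x, y, z each as a share of 40 mm, from -1 to 1; "roll": the turn about the tool's x as a share of 4 degrees, from -1 to 1. A call has 1 to 20 rows; each row shifts and turns the commanded pose from where the row before left it, along the tool's axes as they then stand; what a row does not reach is not made up. A row lasts 1/12 s, in which the tool goes at most 41.7 mm and 7.16 degrees, less where a joint would pass 70% of its speed; a pose out of reach is approached as far as the arm can. A call with a number of a shift or a turn outside -1 to 1 is refused whole. A call with a gripper value outside its range is refused whole. "grip" is the opening, from 0 (shut) to 1 (fully open), set as the call begins (left out, the last holds). The fingers move at their own pace and stop on an object; the grip force is fixed at half the most. Time passes only in rows, so rows that do not move let the fingers close. It gives the time, the measured TCP pose, the force and the opening at its end, in the units of the state.
- bot.get_obs(): the state, without advancing time (a new reading comes with each control period).
- bot.capture(name): name is "scene" or "side" or "wrist"; returns the picture (420x560x3 uint8, red, green, blue); there is no depth.
- bot.camera_model(name): a dict with "fovy" (degrees; the focal length in pixels is half the picture's height over the tangent of half this angle, whatever the lens; pixels are square), "cx", "cy" (the principal point, pixels), "R" (3x3) and "t" (3): a world point X has camera coordinates R X + t; the wrist camera has in their place "hand_eye" (4x4, takes a point from camera to tool coordinates, whose origin is the TCP and whose axes are the tool frame's). Camera axes: x right, y down, z forward; pixel columns grow to the right and rows downward; lengths in mm; the calibration is good to about 2 mm. A picture is of the moment at which its call begins: read the wrist's pose just before it. camera_model takes no time and is no camera call.
- bot.close_job(): hands the job in, once; it reports no verdict.
The state is a dict: "time": time; "joint_positions": joint angles; "dq": joint speeds; "tau": joint torques, N m; "tool_pos": TCP position; "tcp_rot": TCP orientation; "contact_force": force on the tool from outside, world axes, zero at the start; "moment": the same for the moment, N m; "grip_width": finger opening in mm.
Only numpy, scipy, OpenCV 4.12 (cv2) and the standard library are available. Lean on these libraries where they do the work, as an engineer would, in place of code of your own. Each camera call takes 0.05 s, during which the arm holds its last target. There are 200 camera calls.

### The job

Push the yellow 24-well plate across the bench and under the imager's low bridge until it sits squarely and fully home against the back stop, keeping it flat on the bench all the way: slide it with the fingertips, never lift, carry or tip it. Only when the plate is home, press the green start button fully down and let go. Leave the bottle, the jar and the tip box where they stand.

Things in the scene. Friction and masses are not known exactly. Their poses are not given: they have to be found in the camera images.
- plate: Loose yellow 24-well plate, a flat block with round dark wells on top, 80 to 160 g, lying on the bench outside the imager's bay. 85.5 mm along its x, 127.8 mm along its y, 20 mm tall. Origin: centre of its underside; z up. Its x axis is within 25 degrees of the imager's x (the slide direction), so its -x long side is the one to push on.
- imager: Fixed white plate imager: a low bridge on two grey legs, and a black back stop (14 mm tall, 150 mm wide); no floor, the plate slides on the bench. Origin: bench level, middle of the stop's front face. x points horizontally into the bay towards the stop, away from the robot; y across; z up. Inner faces of the legs at y = +-70 mm, x = -50 to +12 mm: 6 mm play each side of the plate.
- bridge (a point): Middle of the lower front edge of the bridge, 26 mm above the bench (6 mm above the plate's top). The bridge covers imager x = -50 to 0 mm and is 230 mm wide; its top is 46 mm above the bench, with a small optics cap to 53 mm.
- mouth (a point): Middle of the bay's mouth at bench level, imager x = -98 mm. On each side an 18 mm tall aluminium guide fin runs from the leg (y = +-70 mm at x = -50 mm) outward to y = +-81 mm here. The plate starts with its far side before or about at this line.
- plate_home (a point): Where the plate's origin is when it is fully home: bench level, imager x = -43 mm, y = 0 (6 mm play either way), plate axes parallel to the imager's. The plate's near 35 mm then still sticks out in front of the bridge.
- start_top (a point): Middle of the top face of the round green start button (36 mm diameter) on its fixed grey housing on the bench, to the left or the right of the imager. It is pressed straight down and this point moves with the cap. Released it is 22 mm above the bench; the housing is 52 mm wide and 12 mm tall.
- start (a joint): Travel of the start button in m: 0 released, 0.006 fully down; spring return, about 5 N fully down.
- reagent: Bystander: amber bottle with blue cap, 60 mm diameter, 115 mm tall; stands on the opposite side of the imager from the start button. Origin: centre of its underside.
- tipbox: Bystander: blue box with clear lid, 85 x 120 mm, 57 mm tall, well to the left (+y). Origin: centre of its underside.
- jar: Bystander: jar with white lid, 60 mm diameter, 70 mm tall, well to the right (-y). Origin: centre of its underside.

How it is judged:
By the outcome, as a careful person would: the job done as asked, in the order asked, and still so for the second after the job is handed in, with the robot touching nothing.
It also fails if it takes over 72 s, if anything falls off the work surface, if the arm or the gripper's body presses on something with over 40 N, if the wrist force passes 120 N, or if a joint passes its speed limit or range.

## Working session

There is one attempt and no reset: what is moved stays moved. The work goes in short steps, Python scripts to look and compute and a tool call to move; the robot and the scene stay as the last step left them, time stands still between calls to the robot, and variables do not carry over. Pictures are saved under pics/ and viewed, about 8 in all and at most 12, crops included, and the job is handed in when it is done.

Besides the shell and the picture viewer there is one more tool, called after "Call:" as name(argument=value, ...), one argument or row to a line, values as JSON. move_arm: Moves the arm, as the interface text tells. Its arguments: {"type":"object","properties":{"deltas":{"type":"array","items":{"type":"object","properties":{"x":{"type":"number"},"y":{"type":"number"},"z":{"type":"number"},"roll":{"type":"number"}}}},"grip":{"type":"number"}},"required":["deltas"]}

```bash
mkdir -p pics; python3 - <<'E'
from plant import bot
import cv2,numpy as np
print(bot.get_obs(), bot.nose_length)
for n in("scene","side","wrist"):
    cv2.imwrite(f"pics/{n}0.png",cv2.resize(bot.capture(n)[:,:,::-1],(784,588),interpolation=cv2.INTER_CUBIC))
    print(n,bot.camera_model(n))
E
```

```text
{'time': 0.0, 'joint_positions': array([ 1.16097402e+00,  3.42741311e-01,  1.52502334e+00,  5.06314983e-06,
        1.27538929e+00, -1.46017517e-01]), 'dq': array([-0.00168882,  0.00036048,  0.00151155,  0.00018526,  0.00218295,
        0.00227116]), 'tau': array([-1.82618282e-03, -4.31232584e+01, -2.44215095e+01,  7.15735881e-02,
        5.61300537e-02, -1.09139201e-04]), 'tool_pos': array([136.73420063, 506.4995195 , 251.03307677]), 'tcp_rot': array([-1.71991482,  1.56923504, -1.98372109]), 'contact_force': array([-0.34945996, -0.11719875, -1.20425293]), 'moment': array([-0.01241012, -0.00911933,  0.00626833]), 'grip_width': 91.72135520977932} 25.0
scene {'fovy': 53.2467548075668, 'cx': 276.0754238592256, 'cy': 209.31687560173475, 'R': array([[-0.77953266,  0.6263523 , -0.00341092],
       [ 0.35738627,  0.44030308, -0.82365542],
       [-0.51439663, -0.64328531, -0.56708034]]), 't': array([ 464.52786665, -181.33101757, 1581.40540638])}
side {'fovy': 48.14831929250836, 'cx': 275.60475015003874, 'cy': 211.767746292685, 'R': array([[ 0.81032767, -0.5858852 , -0.01037276],
       [-0.36590556, -0.49209274, -0.78991003],
       [ 0.45769223,  0.64388141, -0.61313502]]), 't': array([-466.11571108,  265.24496246, 1130.73456185])}
wrist {'fovy': 61.83874428759721, 'cx': 277.8642174406738, 'cy': 209.41872537295302, 'hand_eye': array([[-5.49829828e-04, -2.73826638e-01,  9.61778909e-01,
        -1.32993227e+02],
       [ 9.99999686e-01,  3.97972542e-04,  6.84986054e-04,
        -3.53922058e-01],
       [-5.70329026e-04,  9.61778984e-01,  2.73826334e-01,
        -7.46592754e+01],
       [ 0.00000000e+00,  0.00000000e+00,  0.00000000e+00,
         1.00000000e+00]])}
```

View pics/scene0.png

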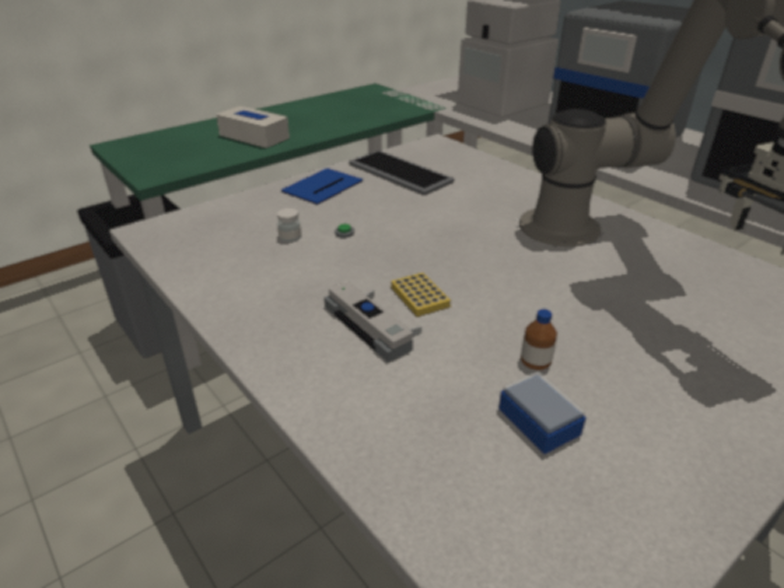

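View pics/side0.png

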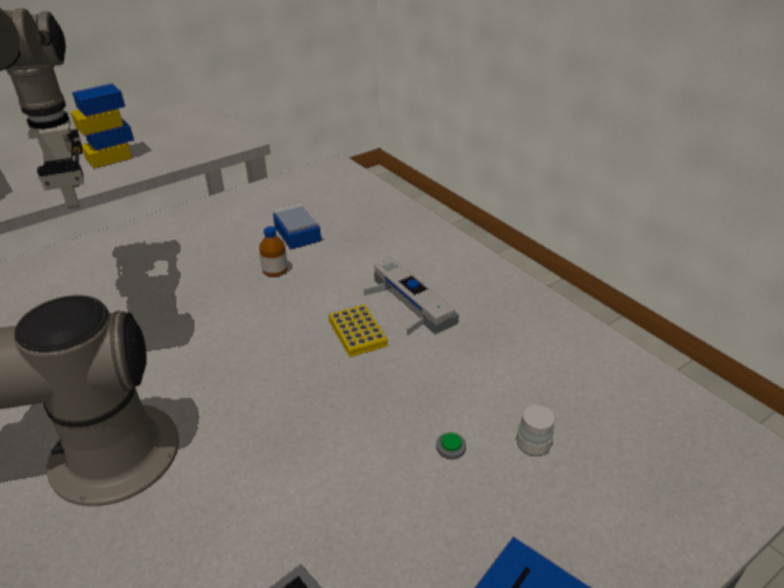

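The plate sits at about (358,330) in the side view (1.4x scale), just before the imager's mouth. The button is at (451,442), on the right (-y), the bottle at (273,255) and the jar at (536,430). I'll enlarge both views.

```bash
python3 - <<'E'
from plant import bot
import cv2
a=bot.capture("side")[:,:,::-1]; b=bot.capture("scene")[:,:,::-1]
cv2.imwrite("pics/s1.png",cv2.resize(a[175:325,225:390],None,fx=4,fy=4,interpolation=cv2.INTER_CUBIC)[:600])
cv2.imwrite("pics/c1.png",cv2.resize(b[145:265,200:340],None,fx=5,fy=5,interpolation=cv2.INTER_CUBIC))
E
```

```text
(no output)
```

View pics/s1.png

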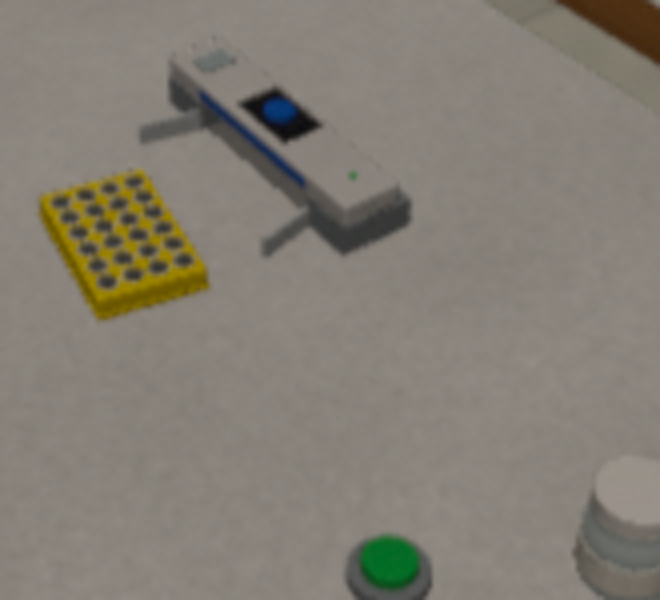

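View pics/c1.png

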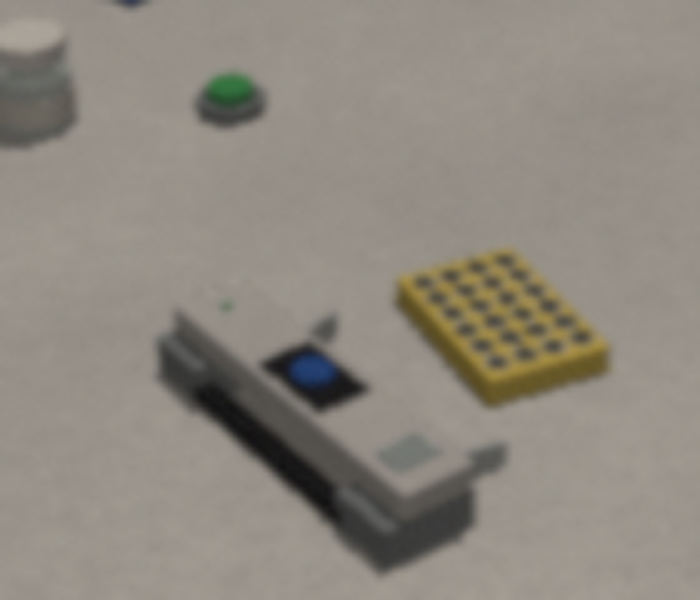

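```bash
cat >h.py <<'E'
import numpy as np
from scipy.optimize import least_squares
from plant import bot
def proj(n,X):
    m=bot.camera_model(n);X=np.atleast_2d(X)
    if n=="wrist": raise ValueError
    c=X@m["R"].T+m["t"];f=210/np.tan(np.radians(m["fovy"])/2)
    return c[:,:2]/c[:,2:]*f+[m["cx"],m["cy"]]
S=lambda x,y:(225+(x+.5)/4-.5,175+(y+.5)/4-.5)
C=lambda x,y:(200+(x+.5)/5-.5,145+(y+.5)/5-.5)
def pose(p,L):
    c,s=np.cos(p[2]),np.sin(p[2]);L=np.asarray(L,float)
    return np.c_[p[0]+c*L[:,0]-s*L[:,1],p[1]+s*L[:,0]+c*L[:,1],L[:,2]]
def fit(obs,p0):
    def r(p):
        return np.concatenate([proj(n,pose(p,[l]))[0]-uv for n,l,uv in obs])
    q=least_squares(r,p0,loss="soft_l1");return q.x,r(q.x).reshape(-1,2).round(1)
E
python3 - <<'E'
from h import *
a,b=42.75,63.9
pl=[("side",(-a,b,20),S(40,198)),("side",(a,b,20),S(143,171)),("side",(-a,-b,20),S(98,300)),("side",(a,-b,20),S(207,269)),("side",(-a,-b,0),S(101,319)),("side",(a,-b,0),S(208,288)),
("scene",(a,-b,20),C(398,283)),("scene",(-a,-b,20),C(515,249)),("scene",(-a,b,20),C(608,347)),("scene",(a,b,20),C(490,382)),("scene",(a,b,0),C(490,405)),("scene",(-a,b,0),C(608,372))]
im=[("side",(-98,81,18),S(140,128)),("side",(-98,-81,18),S(263,240)),("side",(-50,115,46),S(170,60)),("side",(-50,-115,46),S(343,217)),("side",(0,-115,46),S(407,190)),
("scene",(0,-115,46),C(177,312)),("scene",(0,115,46),C(403,497)),("scene",(-98,-81,18),C(335,318)),("scene",(-98,81,18),C(505,447))]
for o in(pl,im):print(*fit(o,[500,0,0]))
def f(x):return np.concatenate([proj("side",x)[0]-S(389,561),proj("scene",x)[0]-C(231,88)])
q=least_squares(f,[450,-250,22]);print(q.x,q.fun)
E
```

```text
[ 5.10084679e+02  1.12612113e+01 -2.33639085e-01] [[-0.7 -1.7]
 [ 0.5 -2. ]
 [-0.5 -0.4]
 [ 0.8 -0.7]
 [-0.9  0.2]
 [ 0.6 -0.2]
 [-0.7 -2.2]
 [-0.4 -1.6]
 [ 1.1 -0.8]
 [-0.3 -0.6]
 [-0.5  0.2]
 [ 0.7 -0.5]]
[687.12364628  21.14075385 125.62644307] [[ 0.4 -0.6]
 [-0.3 -0.5]
 [-0.3 -1.2]
 [ 0.5 -2.1]
 [-1.6 -1.6]
 [-0.9 -3.1]
 [-0.1 -1.6]
 [ 0.6 -2.5]
 [-0.4 -3. ]]
[ 469.62276524 -334.86262853   15.72747601] [ 0.06915616 -0.00506438  0.10720724  0.00648896]
```

```bash
cat >>h.py <<'E'
from scipy.spatial.transform import Rotation as Ro
def tool():
    o=bot.get_obs();return o["tool_pos"],Ro.from_euler("xyz",o["tcp_rot"]).as_matrix(),o
def todo(target,zyaw):
    """deltas in tool axes (mm) to world target, roll deg so that tool z points at heading zyaw"""
    p,R,o=tool()
    h=np.arctan2(R[1,2],R[0,2]);d=R.T@(np.array(target)-p)
    print("pos",p.round(1),"zhead",round(np.degrees(h),2),"tool d mm",d.round(1),"turn of heading deg",round(np.degrees(zyaw-h),2))
E
python3 - <<'E'
from h import *
p,R,o=tool();print(R.round(3))
todo([470,0,330],-0.04)
todo([470,0,330],-0.04+np.pi)
E
```

```text
[[-0.     0.261  0.965]
 [-0.001  0.965 -0.261]
 [-1.    -0.001 -0.   ]]
pos [136.8 506.7 251.4] zhead -15.11 tool d mm [ -78.4 -402.4  453.8] turn of heading deg 12.82
pos [136.8 506.7 251.4] zhead -15.11 tool d mm [ -78.4 -402.4  453.8] turn of heading deg 192.82
```

Call:
move_arm(
  deltas=[
    {"x": -0.1, "y": -0.5, "z": 0.56},
    {"x": -0.1, "y": -0.5, "z": 0.56},
    {"x": -0.1, "y": -0.5, "z": 0.56},
    {"x": -0.1, "y": -0.5, "z": 0.56},
    {"x": -0.1, "y": -0.5, "z": 0.56},
    {"x": -0.1, "y": -0.5, "z": 0.56},
    {"x": -0.1, "y": -0.5, "z": 0.56},
    {"x": -0.1, "y": -0.5, "z": 0.56},
    {"x": -0.1, "y": -0.5, "z": 0.56},
    {"x": -0.1, "y": -0.5, "z": 0.56},
    {"x": -0.1, "y": -0.5, "z": 0.56},
    {"x": -0.1, "y": -0.5, "z": 0.56},
    {"x": -0.1, "y": -0.5, "z": 0.56},
    {"x": -0.1, "y": -0.5, "z": 0.56},
    {"x": -0.1, "y": -0.5, "z": 0.56},
    {"x": -0.1, "y": -0.5, "z": 0.56},
    {"x": -0.1, "y": -0.5, "z": 0.56},
    {"x": -0.1, "y": -0.5, "z": 0.56},
    {"x": -0.1, "y": -0.5, "z": 0.56},
    {"x": -0.1, "y": -0.5, "z": 0.56},
  ],
  grip=0.75,
)

```text
$.deltas[0]: bad value
```

Call:
move_arm(
  deltas=[
    {"roll": -0.8},
    {"roll": -0.8},
    {"roll": -0.8},
    {"roll": -0.8},
    {},
    {},
    {},
  ],
)

```text
$.deltas[0]: bad value
```

```bash
python3 - <<'E'
from h import *
import cv2
todo([470,0,330],-0.04)
im=bot.capture("wrist")[:,:,::-1]; cv2.imwrite("pics/wraw1.png",im)
cv2.imwrite("pics/w1.png",cv2.resize(im,(784,588),interpolation=cv2.INTER_CUBIC))
E
```

```text
pos [136.8 506.7 251.4] zhead -15.11 tool d mm [ -78.4 -402.4  453.8] turn of heading deg 12.82
```

View pics/w1.png

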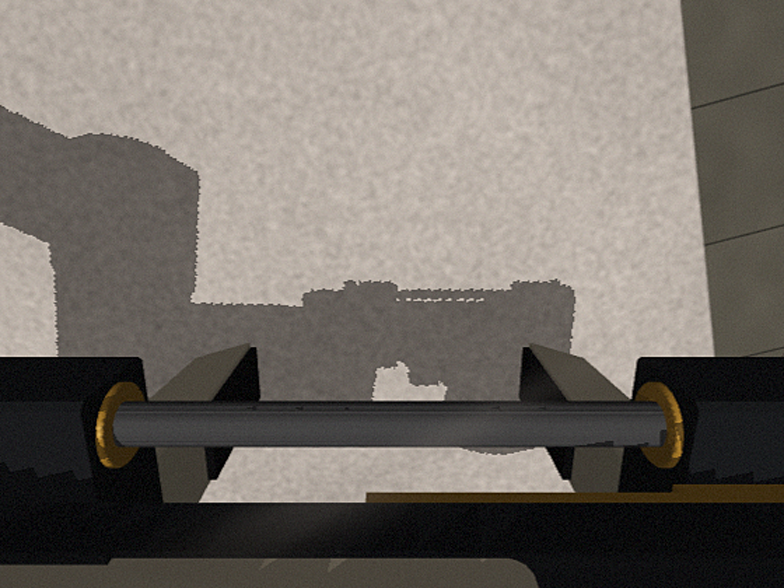

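The arm didn't move: each row needs all four keys. The wrist view shows the gripper hiding everything below row ~350, so I'll stand a little further back.

Call:
move_arm(
  deltas=[
    {"x": -0.1, "y": -0.51, "z": 0.53, "roll": 0},
    {"x": -0.1, "y": -0.51, "z": 0.53, "roll": 0},
    {"x": -0.1, "y": -0.51, "z": 0.53, "roll": 0},
    {"x": -0.1, "y": -0.51, "z": 0.53, "roll": 0},
    {"x": -0.1, "y": -0.51, "z": 0.53, "roll": 0},
    {"x": -0.1, "y": -0.51, "z": 0.53, "roll": 0},
    {"x": -0.1, "y": -0.51, "z": 0.53, "roll": 0},
    {"x": -0.1, "y": -0.51, "z": 0.53, "roll": 0},
    {"x": -0.1, "y": -0.51, "z": 0.53, "roll": 0},
    {"x": -0.1, "y": -0.51, "z": 0.53, "roll": 0},
    {"x": -0.1, "y": -0.51, "z": 0.53, "roll": 0},
    {"x": -0.1, "y": -0.51, "z": 0.53, "roll": 0},
    {"x": -0.1, "y": -0.51, "z": 0.53, "roll": 0},
    {"x": -0.1, "y": -0.51, "z": 0.53, "roll": 0},
    {"x": -0.1, "y": -0.51, "z": 0.53, "roll": 0},
    {"x": -0.1, "y": -0.51, "z": 0.53, "roll": 0},
    {"x": -0.1, "y": -0.51, "z": 0.53, "roll": 0},
    {"x": -0.1, "y": -0.51, "z": 0.53, "roll": 0},
    {"x": -0.1, "y": -0.51, "z": 0.53, "roll": 0},
    {"x": -0.1, "y": -0.51, "z": 0.53, "roll": 0},
  ],
  grip=0.75,
)

```text
time: 1.97
tool_pos: [440.3, 1.0, 332.0]
tcp_rot: [0.739, 1.57, 0.475]
contact_force: [0.9, 0.1, 0.6]
grip_width: 68.7
```

Call:
move_arm(
  deltas=[
    {"x": 0, "y": 0, "z": 0, "roll": -0.8},
    {"x": 0, "y": 0, "z": 0, "roll": -0.8},
    {"x": 0, "y": 0, "z": 0, "roll": -0.8},
    {"x": 0, "y": 0, "z": 0, "roll": -0.8},
    {"x": 0, "y": 0, "z": 0, "roll": 0},
    {"x": 0, "y": 0, "z": 0, "roll": 0},
    {"x": 0, "y": 0, "z": 0, "roll": 0},
  ],
)

```text
time: 2.55
tool_pos: [439.8, 2.5, 331.7]
tcp_rot: [1.308, 1.571, 1.266]
contact_force: [-0.3, -0.8, 0.3]
grip_width: 68.9
```

```bash
python3 - <<'E'
from h import *
import cv2
todo([440,0,330],-0.04)
im=bot.capture("wrist")[:,:,::-1]; cv2.imwrite("pics/wraw2.png",im)
cv2.imwrite("pics/w2.png",cv2.resize(im,(784,588),interpolation=cv2.INTER_CUBIC))
E
```

```text
pos [439.8   2.5 331.7] zhead -2.4 tool d mm [ 1.7 -2.4  0.3] turn of heading deg 0.11
```

View pics/w2.png

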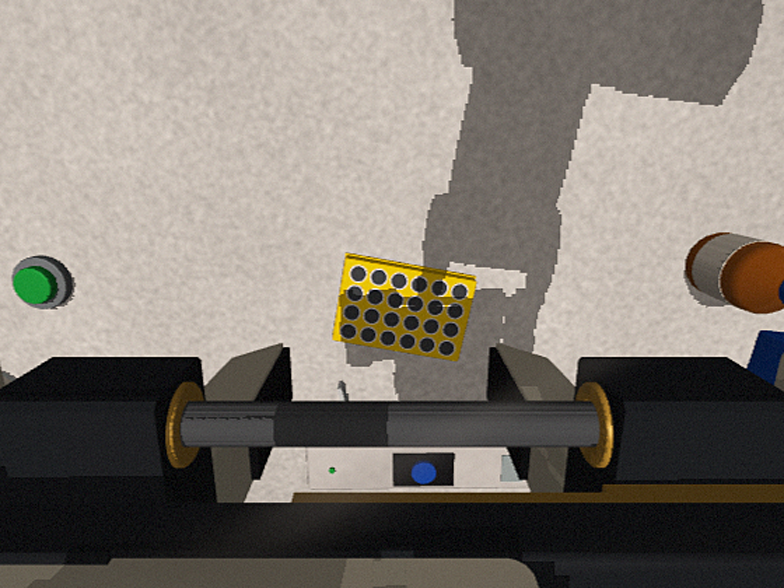

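The plate's near edge runs from (347,253) to (475,278), with the button at (40,283) and the bottle on the right. The imager is hidden behind the gripper, so I'll take one more view from above it.

Call:
move_arm(
  deltas=[
    {"x": 0, "y": 0.05, "z": 0.48, "roll": 0},
    {"x": 0, "y": 0.05, "z": 0.48, "roll": 0},
    {"x": 0, "y": 0.05, "z": 0.48, "roll": 0},
    {"x": 0, "y": 0.05, "z": 0.48, "roll": 0},
    {"x": 0, "y": 0.05, "z": 0.48, "roll": 0},
    {"x": 0, "y": 0.05, "z": 0.48, "roll": 0},
    {"x": 0, "y": 0.05, "z": 0.48, "roll": 0},
    {"x": 0, "y": 0.05, "z": 0.48, "roll": 0},
    {"x": 0, "y": 0.05, "z": 0.48, "roll": 0},
    {"x": 0, "y": 0.05, "z": 0.48, "roll": 0},
    {"x": 0, "y": 0.05, "z": 0.48, "roll": 0},
    {"x": 0, "y": 0.05, "z": 0.48, "roll": 0},
    {"x": 0, "y": 0, "z": 0, "roll": 0},
    {"x": 0, "y": 0, "z": 0, "roll": 0},
    {"x": 0, "y": 0, "z": 0, "roll": 0},
    {"x": 0, "y": 0, "z": 0, "roll": 0},
  ],
)

```text
time: 3.93
tool_pos: [670.3, 17.1, 332.1]
tcp_rot: [0.769, 1.571, 0.728]
contact_force: [-0.9, -0.3, -0.2]
grip_width: 69.1
```

```bash
python3 - <<'E'
from h import *
import cv2
p,R,o=tool();print(p,o["tcp_rot"])
im=bot.capture("wrist")[:,:,::-1]; cv2.imwrite("pics/wraw3.png",im)
cv2.imwrite("pics/w3.png",cv2.resize(im[0:260,110:460],None,fx=2.2,fy=2.2,interpolation=cv2.INTER_CUBIC))
E
```

```text
[670.30746981  17.12146631 332.13428306] [0.76890531 1.57076127 0.72826479]
```

View pics/w3.png

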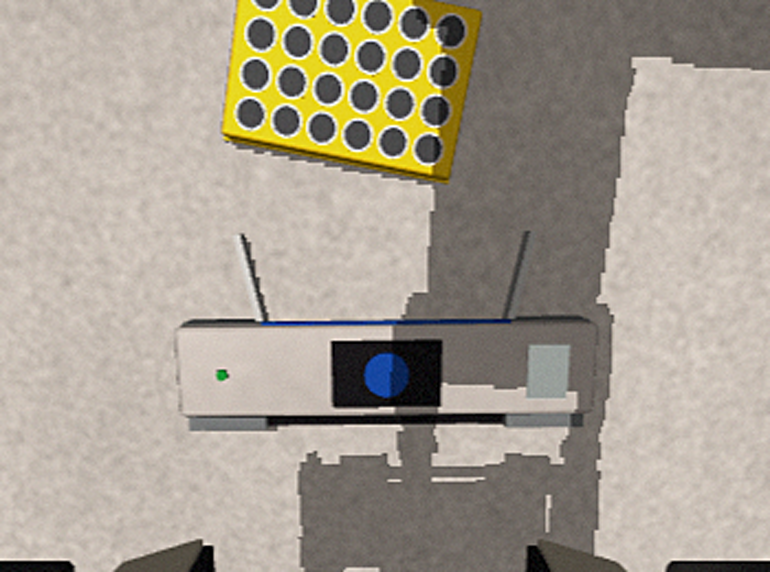

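```bash
cat >>h.py <<'E'
def wproj(X,p,R):
    m=bot.camera_model("wrist");H=m["hand_eye"];t=(np.asarray(X)-p)@R
    c=(t-H[:3,3])@H[:3,:3];f=210/np.tan(np.radians(m["fovy"])/2)
    return c[:,:2]/c[:,2:]*f+[m["cx"],m["cy"]]
def wfit(obs,p0):
    def r(q): return np.concatenate([(wproj(pose(q,[l]),*v)[0]-uv) for v,l,uv in obs])
    s=least_squares(r,p0,loss="soft_l1");return s.x.round(4),r(s.x).reshape(-1,2).round(1).tolist()
E
python3 - <<'E'
from h import *
V3=(np.array([670.307,17.121,332.134]),Ro.from_euler("xyz",[.76890531,1.57076127,.72826479]).as_matrix())
p,R,o=tool()
V2=(np.array([439.8,2.5,331.7]),Ro.from_euler("xyz",[1.308,1.571,1.266]).as_matrix())
W3=lambda x,y:np.array([110+(x+.5)/2.2-.5,(y+.5)/2.2-.5]);W2=lambda x,y:np.array([(x+.5)/1.4-.5,(y+.5)/1.4-.5])
a,b=42.75,63.9
print("plate3+2",*wfit([(V3,(a,-b,20),W3(223,134)),(V3,(a,b,20),W3(446,180)),(V2,(a,-b,20),W2(333,341)),(V2,(a,b,20),W2(460,360)),(V2,(-a,-b,0),W2(347,253)),(V2,(-a,b,0),W2(475,276))],[510,11,-.23]))
print("plate3",*wfit([(V3,(a,-b,20),W3(223,134)),(V3,(a,b,20),W3(446,180))],[510,11,-.23]))
print("imager",*wfit([(V3,(-98,-81,18),W3(240,234)),(V3,(-98,81,18),W3(527,232)),(V3,(-50,-115,46),W3(178,325)),(V3,(-50,115,46),W3(597,320)),(V3,(0,-115,46),W3(180,416)),(V3,(0,115,46),W3(593,410))],[687,21,-.04]))
s=least_squares(lambda q:wproj([[q[0],q[1],22]],*V2)[0]-W2(36,285),[470,-335]);print("button",s.x)
s=least_squares(lambda q:wproj([[q[0],q[1],115]],*V2)[0]-W2(785,288),[470,220]);print("bottle cap",s.x)
E
```

```text
plate3+2 [ 5.097345e+02  1.404160e+01 -2.203000e-01] [[-1.3, 0.4], [3.5, 0.1], [-1.2, 0.1], [0.1, 2.0], [-0.2, -0.9], [1.0, -0.9]]
plate3 [ 5.09529e+02  1.30788e+01 -2.25200e-01] [[-2.2, -0.1], [2.5, 0.2]]
imager [ 6.881676e+02  2.561280e+01 -2.750000e-02] [[-0.8, -0.6], [1.3, -1.4], [-2.8, 0.4], [1.3, 0.3], [-0.3, 0.4], [0.2, 0.8]]
button [ 469.32162614 -328.53465197]
bottle cap [472.64591941 293.72197896]
```

Call:
move_arm(
  deltas=[
    {"x": 0, "y": 0, "z": 0, "roll": 0.66},
    {"x": 0, "y": 0, "z": 0, "roll": 0.66},
    {"x": 0, "y": 0, "z": 0, "roll": 0.66},
    {"x": 0, "y": 0, "z": 0, "roll": 0.66},
    {"x": 0, "y": 0, "z": 0, "roll": 0},
  ],
)

```text
time: 4.4
tool_pos: [670.5, 17.0, 332.5]
tcp_rot: [0.24, 1.57, 0.013]
contact_force: [-0.3, -1.1, 1.0]
grip_width: 68.8
```

```bash
python3 - <<'E'
from h import *
todo([430,31,80],-.225)
E
```

```text
pos [670.5  17.  332.5] zhead -12.98 tool d mm [ 252.3  -40.5 -237.6] turn of heading deg 0.09
```

Call:
move_arm(
  deltas=[
    {"x": 0, "y": -0.1, "z": -0.6, "roll": 0},
    {"x": 0, "y": -0.1, "z": -0.6, "roll": 0},
    {"x": 0, "y": -0.1, "z": -0.6, "roll": 0},
    {"x": 0, "y": -0.1, "z": -0.6, "roll": 0},
    {"x": 0, "y": -0.1, "z": -0.6, "roll": 0},
    {"x": 0, "y": -0.1, "z": -0.6, "roll": 0},
    {"x": 0, "y": -0.1, "z": -0.6, "roll": 0},
    {"x": 0, "y": -0.1, "z": -0.6, "roll": 0},
    {"x": 0, "y": -0.1, "z": -0.6, "roll": 0},
    {"x": 0, "y": -0.1, "z": -0.6, "roll": 0},
    {"x": 0, "y": 0, "z": 0, "roll": 0},
    {"x": 0, "y": 0, "z": 0, "roll": 0},
  ],
)

```text
time: 5.4
tool_pos: [427.3, 31.7, 332.7]
tcp_rot: [0.153, 1.568, -0.07]
contact_force: [0.8, 0.1, 0.2]
grip_width: 68.7
```

Call:
move_arm(
  deltas=[
    {"x": 0.7, "y": 0, "z": 0, "roll": 0},
    {"x": 0.7, "y": 0, "z": 0, "roll": 0},
    {"x": 0.7, "y": 0, "z": 0, "roll": 0},
    {"x": 0.7, "y": 0, "z": 0, "roll": 0},
    {"x": 0.7, "y": 0, "z": 0, "roll": 0},
    {"x": 0.7, "y": 0, "z": 0, "roll": 0},
    {"x": 0.7, "y": 0, "z": 0, "roll": 0},
    {"x": 0.7, "y": 0, "z": 0, "roll": 0},
    {"x": 0.7, "y": 0, "z": 0, "roll": 0},
    {"x": 0, "y": 0, "z": 0, "roll": 0},
    {"x": 0, "y": 0, "z": 0, "roll": 0},
    {"x": 0, "y": 0, "z": 0, "roll": 0},
  ],
)

```text
time: 6.4
tool_pos: [429.4, 31.4, 80.7]
tcp_rot: [0.17, 1.569, -0.054]
contact_force: [0.6, 0.3, -0.2]
grip_width: 69.2
```

```bash
python3 - <<'E'
from h import *
todo([430,31,30],-.225)
todo([510-52.3*.975,13+52.3*.223,30],-.225)
E
```

```text
pos [429.4  31.4  80.7] zhead -12.86 tool d mm [50.7 -0.3  0.6] turn of heading deg -0.03
pos [429.4  31.4  80.7] zhead -12.86 tool d mm [50.8 -0.  30.3] turn of heading deg -0.03
```

Down, then creep 24 mm towards the plate's near side.

Call:
move_arm(
  deltas=[
    {"x": 0.4, "y": 0, "z": 0, "roll": 0},
    {"x": 0.4, "y": 0, "z": 0, "roll": 0},
    {"x": 0.3, "y": 0, "z": 0, "roll": 0},
    {"x": 0.15, "y": 0, "z": 0, "roll": 0},
    {"x": 0, "y": 0, "z": 0, "roll": 0},
    {"x": 0, "y": 0, "z": 0, "roll": 0},
  ],
)

```text
time: 6.9
tool_pos: [429.0, 31.5, 30.8]
tcp_rot: [0.168, 1.569, -0.056]
contact_force: [0.5, -0.7, 0.7]
grip_width: 69.0
```

Call:
move_arm(
  deltas=[
    {"x": 0, "y": 0, "z": 0.1, "roll": 0},
    {"x": 0, "y": 0, "z": 0.1, "roll": 0},
    {"x": 0, "y": 0, "z": 0.1, "roll": 0},
    {"x": 0, "y": 0, "z": 0.1, "roll": 0},
    {"x": 0, "y": 0, "z": 0.1, "roll": 0},
    {"x": 0, "y": 0, "z": 0.1, "roll": 0},
    {"x": 0, "y": 0, "z": 0, "roll": 0},
    {"x": 0, "y": 0, "z": 0, "roll": 0},
    {"x": 0, "y": 0, "z": 0, "roll": 0},
  ],
)

```text
time: 7.65
tool_pos: [451.2, 26.3, 29.6]
tcp_rot: [3.089, 1.57, 2.864]
contact_force: [-0.2, -0.3, 0.4]
grip_width: 69.1
```

```bash
python3 - <<'E'
from h import *
import cv2
todo([510-52.3*.975,13+52.3*.223,30],-.225)
cv2.imwrite("pics/s4.png",cv2.resize(bot.capture("side")[175:325,225:390,::-1],None,fx=4,fy=4,interpolation=cv2.INTER_CUBIC))
E
```

```text
pos [451.2  26.3  29.6] zhead -12.88 tool d mm [-0.4  0.1  7.9] turn of heading deg -0.02
```

View pics/s4.png

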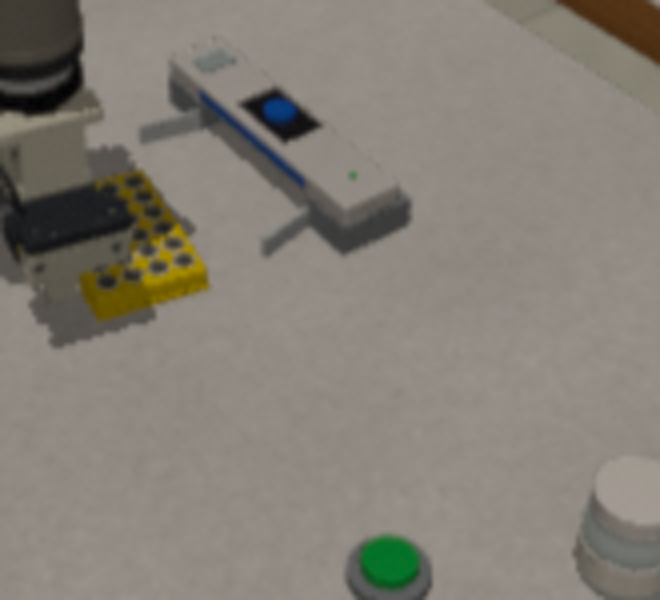

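Call:
move_arm(
  deltas=[
    {"x": 0, "y": 0, "z": 0.05, "roll": 0},
    {"x": 0, "y": 0, "z": 0.05, "roll": 0},
    {"x": 0, "y": 0, "z": 0.05, "roll": 0},
    {"x": 0, "y": 0, "z": 0.05, "roll": 0},
    {"x": 0, "y": 0, "z": 0.05, "roll": 0},
    {"x": 0, "y": 0, "z": 0.05, "roll": 0},
    {"x": 0, "y": 0, "z": 0.05, "roll": 0},
  ],
)

```text
time: 8.28
tool_pos: [465.2, 23.1, 29.7]
tcp_rot: [2.906, 1.57, 2.682]
contact_force: [-1.1, -0.4, -0.2]
grip_width: 68.7
```

Call:
move_arm(
  deltas=[
    {"x": 0, "y": 0, "z": 0.035, "roll": -0.2},
    {"x": 0, "y": 0, "z": 0.035, "roll": -0.2},
    {"x": 0, "y": 0, "z": 0.035, "roll": -0.2},
    {"x": 0, "y": 0, "z": 0.035, "roll": -0.2},
    {"x": 0, "y": 0, "z": 0.035, "roll": -0.2},
    {"x": 0, "y": 0, "z": 0.035, "roll": -0.2},
    {"x": 0, "y": 0, "z": 0.035, "roll": -0.2},
    {"x": 0, "y": 0, "z": 0.035, "roll": -0.2},
    {"x": 0, "y": 0, "z": 0.035, "roll": -0.2},
    {"x": 0, "y": 0, "z": 0.035, "roll": -0.2},
    {"x": 0, "y": 0, "z": 0.035, "roll": -0.2},
    {"x": 0, "y": 0, "z": 0.035, "roll": -0.2},
    {"x": 0, "y": 0, "z": 0.035, "roll": -0.2},
    {"x": 0, "y": 0, "z": 0.035, "roll": -0.2},
    {"x": 0, "y": 0, "z": 0, "roll": 0},
    {"x": 0, "y": 0, "z": 0, "roll": 0},
  ],
)

```text
time: 9.62
tool_pos: [484.8, 20.5, 29.8]
tcp_rot: [0.22, 1.57, 0.191]
contact_force: [-0.5, 0.1, -0.2]
grip_width: 69.0
```

```bash
python3 - <<'E'
from h import *
import cv2
todo([687-98-43-9.5,24,30],-.032)
a=cv2.resize(bot.capture("scene")[145:265,200:340,::-1],(560,480),interpolation=cv2.INTER_CUBIC)
cv2.imwrite("pics/c5.png",a)
E
```

```text
pos [484.8  20.5  29.8] zhead -1.67 tool d mm [-0.2  5.  51.6] turn of heading deg -0.16
```

View pics/c5.png

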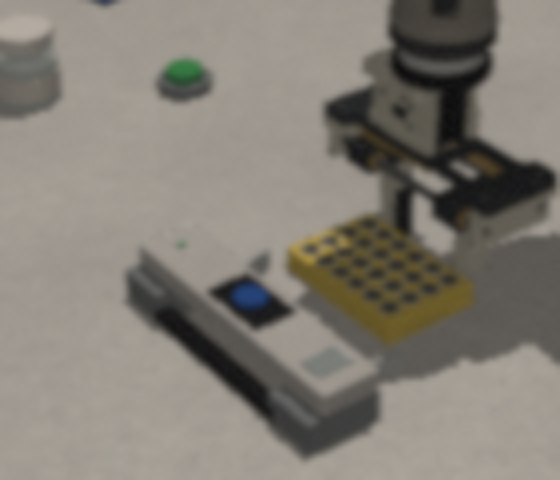

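```bash
python3 - <<'E'
from h import *
D=lambda x,y:(200+(x+.5)/4-.5,145+(y+.5)/4-.5)
a,b=42.75,63.9
def go(pts): return fit([("scene",l,uv) for l,uv in pts],[540,15,-.1])
L=[(a,-b,20),(-a,-b,20),(-a,b,20),(a,b,20),(a,b,0),(-a,b,0)]
print("before",*go(list(zip(L,[C(398,283),C(515,249),C(608,347),C(490,382),C(490,405),C(608,372)]))))
print("now",*go(list(zip(L,[D(289,252),D(376,215),D(472,287),D(388,324),D(388,343),D(472,305)]))))
E
```

```text
before [ 5.12595655e+02  1.44844607e+01 -2.35648968e-01] [[-0.6 -1.5]
 [-0.2 -0.9]
 [ 1.2 -0. ]
 [-0.3  0.2]
 [-0.5  1. ]
 [ 0.8  0.3]]
now [ 5.40364209e+02  2.15981287e+01 -5.73165822e-02] [[-0.7 -1.7]
 [-0.5 -1.2]
 [ 1.4 -0.4]
 [-0.2  0.4]
 [-0.4  1.1]
 [ 1.   0.5]]
```

Call:
move_arm(
  deltas=[
    {"x": 0, "y": 0.015, "z": 0.08, "roll": 0},
    {"x": 0, "y": 0.015, "z": 0.08, "roll": 0},
    {"x": 0, "y": 0.015, "z": 0.08, "roll": 0},
    {"x": 0, "y": 0.015, "z": 0.08, "roll": 0},
    {"x": 0, "y": 0.015, "z": 0.08, "roll": 0},
    {"x": 0, "y": 0.015, "z": 0.08, "roll": 0},
    {"x": 0, "y": 0.015, "z": 0.08, "roll": 0},
    {"x": 0, "y": 0.015, "z": 0.08, "roll": 0},
    {"x": 0, "y": 0.015, "z": 0.08, "roll": 0},
    {"x": 0, "y": 0.015, "z": 0.08, "roll": 0},
    {"x": 0, "y": 0.015, "z": 0.08, "roll": 0},
    {"x": 0, "y": 0.015, "z": 0.08, "roll": 0},
    {"x": 0, "y": 0.015, "z": 0.08, "roll": 0},
    {"x": 0, "y": 0.015, "z": 0.08, "roll": 0},
    {"x": 0, "y": 0, "z": 0, "roll": 0},
    {"x": 0, "y": 0, "z": 0, "roll": 0},
  ],
)

```text
time: 11.0
tool_pos: [530.0, 27.6, 29.7]
tcp_rot: [0.104, 1.57, 0.075]
contact_force: [-1.0, 0.6, 0.2]
grip_width: 68.8
```

```bash
python3 - <<'E'
from h import *
import cv2
todo([688-95,28,30],-.032)
a=cv2.resize(bot.capture("scene")[185:265,215:325,::-1],(770,560),interpolation=cv2.INTER_CUBIC)
cv2.imwrite("pics/c6.png",cv2.convertScaleAbs(a,alpha=1.5))
E
```

```text
pos [530.   27.6  29.7] zhead -1.67 tool d mm [-0.2  2.2 62.9] turn of heading deg -0.16
```

View pics/c6.png

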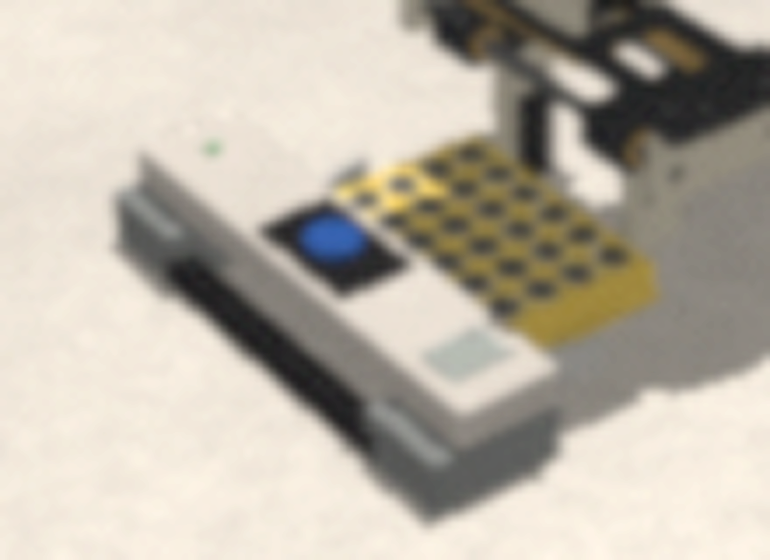

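Call:
move_arm(
  deltas=[
    {"x": 0, "y": 0, "z": 0.08, "roll": 0},
    {"x": 0, "y": 0, "z": 0.08, "roll": 0},
    {"x": 0, "y": 0, "z": 0.08, "roll": 0},
    {"x": 0, "y": 0, "z": 0.08, "roll": 0},
    {"x": 0, "y": 0, "z": 0.08, "roll": 0},
    {"x": 0, "y": 0, "z": 0.08, "roll": 0},
    {"x": 0, "y": 0, "z": 0.08, "roll": 0},
    {"x": 0, "y": 0, "z": 0.08, "roll": 0},
    {"x": 0, "y": 0, "z": 0, "roll": 0},
  ],
)

```text
time: 11.8
tool_pos: [556.1, 26.8, 29.8]
tcp_rot: [0.034, 1.57, 0.005]
contact_force: [0.7, -0.3, 0.8]
grip_width: 68.7
```

Call:
move_arm(
  deltas=[
    {"x": 0, "y": 0, "z": 0.08, "roll": 0},
    {"x": 0, "y": 0, "z": 0.08, "roll": 0},
    {"x": 0, "y": 0, "z": 0.08, "roll": 0},
    {"x": 0, "y": 0, "z": 0.08, "roll": 0},
    {"x": 0, "y": 0, "z": 0.08, "roll": 0},
    {"x": 0, "y": 0, "z": 0.08, "roll": 0},
    {"x": 0, "y": 0, "z": 0.08, "roll": 0},
    {"x": 0, "y": 0, "z": 0, "roll": 0},
  ],
)

```text
time: 12.47
tool_pos: [578.4, 26.1, 29.8]
tcp_rot: [0.049, 1.57, 0.02]
contact_force: [-0.8, 0.1, 1.0]
grip_width: 68.9
```

Call:
move_arm(
  deltas=[
    {"x": 0, "y": 0, "z": 0.04, "roll": 0},
    {"x": 0, "y": 0, "z": 0.04, "roll": 0},
    {"x": 0, "y": 0, "z": 0.04, "roll": 0},
    {"x": 0, "y": 0, "z": 0.04, "roll": 0},
    {"x": 0, "y": 0, "z": 0.04, "roll": 0},
    {"x": 0, "y": 0, "z": 0, "roll": 0},
  ],
)

```text
time: 12.97
tool_pos: [586.0, 25.9, 29.7]
tcp_rot: [0.094, 1.57, 0.064]
contact_force: [-0.6, 1.0, -0.3]
grip_width: 68.6
```

Call:
move_arm(
  deltas=[
    {"x": 0, "y": 0, "z": 0.03, "roll": 0},
    {"x": 0, "y": 0, "z": 0.03, "roll": 0},
    {"x": 0, "y": 0, "z": 0, "roll": 0},
  ],
)

```text
time: 13.22
tool_pos: [588.2, 25.9, 29.7]
tcp_rot: [0.222, 1.57, 0.192]
contact_force: [0.3, -0.2, 0.1]
grip_width: 69.2
```

Call:
move_arm(
  deltas=[
    {"x": 0, "y": 0, "z": 0.03, "roll": 0},
    {"x": 0, "y": 0, "z": 0.03, "roll": 0},
    {"x": 0, "y": 0, "z": 0, "roll": 0},
  ],
)

```text
time: 13.47
tool_pos: [590.7, 25.8, 29.7]
tcp_rot: [0.119, 1.57, 0.089]
contact_force: [-0.4, -0.7, -0.3]
grip_width: 68.7
```

Call:
move_arm(
  deltas=[
    {"x": 0, "y": 0, "z": 0.03, "roll": 0},
    {"x": 0, "y": 0, "z": 0.03, "roll": 0},
    {"x": 0, "y": 0, "z": 0, "roll": 0},
  ],
)

```text
time: 13.72
tool_pos: [593.1, 25.7, 29.7]
tcp_rot: [0.184, 1.57, 0.155]
contact_force: [0.0, 0.5, 0.0]
grip_width: 68.9
```

Call:
move_arm(
  deltas=[
    {"x": 0, "y": 0, "z": 0.03, "roll": 0},
    {"x": 0, "y": 0, "z": 0.02, "roll": 0},
    {"x": 0, "y": 0, "z": 0, "roll": 0},
  ],
)

```text
time: 13.97
tool_pos: [593.3, 25.8, 29.6]
tcp_rot: [3.098, 1.567, 3.069]
contact_force: [-6.2, -0.7, 5.2]
grip_width: 68.8
```

Contact with the stop at TCP x = 593.3, where I predicted 593. I'll press slightly more to square the plate.

Call:
move_arm(
  deltas=[
    {"x": 0, "y": 0, "z": 0.02, "roll": 0},
    {"x": 0, "y": 0, "z": 0, "roll": 0},
    {"x": 0, "y": 0, "z": 0, "roll": 0},
  ],
)

```text
time: 14.22
tool_pos: [593.4, 25.8, 29.6]
tcp_rot: [3.109, 1.566, 3.079]
contact_force: [-8.0, -0.3, 6.5]
grip_width: 68.9
```

```bash
python3 - <<'E'
from h import *
p,R,o=tool();print(p,R[:,2],o["contact_force"],o["moment"])
E
```

```text
[593.42714051  25.79475747  29.610231  ] [ 0.99955961 -0.02924604 -0.00502641] [-7.9616811  -0.33485136  6.51669203] [-0.154896    1.34935946 -0.14938692]
```

Call:
move_arm(
  deltas=[
    {"x": 0, "y": 0, "z": -0.05, "roll": 0},
    {"x": 0, "y": 0, "z": -0.2, "roll": 0},
    {"x": 0, "y": 0, "z": -0.4, "roll": 0},
    {"x": 0, "y": 0, "z": -0.4, "roll": 0},
    {"x": 0, "y": 0, "z": -0.4, "roll": 0},
    {"x": -0.4, "y": 0, "z": 0, "roll": 0},
    {"x": -0.7, "y": 0, "z": 0, "roll": 0},
    {"x": -0.7, "y": 0, "z": 0, "roll": 0},
    {"x": -0.7, "y": 0, "z": 0, "roll": 0},
    {"x": -0.7, "y": 0, "z": 0, "roll": 0},
    {"x": -0.7, "y": 0, "z": 0, "roll": 0},
    {"x": -0.7, "y": 0, "z": 0, "roll": 0},
    {"x": -0.7, "y": 0, "z": 0, "roll": 0},
    {"x": -0.7, "y": 0, "z": 0, "roll": 0},
    {"x": -0.7, "y": 0, "z": 0, "roll": 0},
    {"x": -0.7, "y": 0, "z": 0, "roll": 0},
    {"x": 0, "y": 0, "z": 0, "roll": 0},
  ],
)

```text
time: 15.63
tool_pos: [539.3, 27.2, 331.7]
tcp_rot: [-0.053, 1.56, -0.082]
contact_force: [0.3, -0.0, 0.9]
grip_width: 69.0
```

Call:
move_arm(
  deltas=[
    {"x": 0, "y": 0, "z": 0.5, "roll": 0},
    {"x": 0, "y": 0, "z": 0.5, "roll": 0},
    {"x": 0, "y": 0, "z": 0.5, "roll": 0},
    {"x": 0, "y": 0, "z": 0.5, "roll": 0},
    {"x": 0, "y": 0, "z": 0.5, "roll": 0},
    {"x": 0, "y": 0, "z": 0.5, "roll": 0},
    {"x": 0, "y": 0, "z": 0, "roll": 0},
    {"x": 0, "y": 0, "z": 0, "roll": 0},
    {"x": 0, "y": 0, "z": 0, "roll": 0},
  ],
)

```text
time: 16.38
tool_pos: [657.0, 23.9, 325.2]
tcp_rot: [2.993, 1.57, 2.963]
contact_force: [0.6, -0.1, 0.3]
grip_width: 69.0
```

```bash
python3 - <<'E'
from h import *
import cv2
p,R,o=tool();print(p.tolist(),o["tcp_rot"].tolist())
im=bot.capture("wrist")[:,:,::-1]; cv2.imwrite("pics/wraw7.png",im)
cv2.imwrite("pics/w7.png",cv2.resize(im[60:260,170:425],None,fx=3,fy=3,interpolation=cv2.INTER_CUBIC))
E
```

```text
[656.9844306484065, 23.895525323356043, 325.2001373070503] [2.992524727525175, 1.5699100184608343, 2.963355427181201]
```

View pics/w7.png

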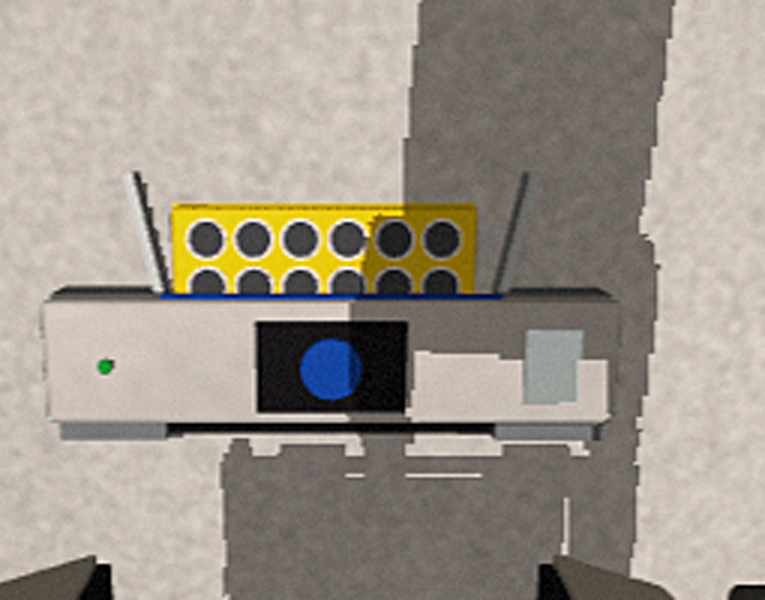

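The plate's near edge is level (row 205 at both ends) and parallel to the bridge's front edge (row 297–298). It sits between the fins, slightly to the -y side. I'll check the depth numerically and look at the button.

Call:
move_arm(
  deltas=[
    {"x": 0, "y": -0.68, "z": -0.26, "roll": 0},
    {"x": 0, "y": -0.68, "z": -0.26, "roll": 0},
    {"x": 0, "y": -0.68, "z": -0.26, "roll": 0},
    {"x": 0, "y": -0.68, "z": -0.26, "roll": 0},
    {"x": 0, "y": -0.68, "z": -0.26, "roll": 0},
    {"x": 0, "y": -0.68, "z": -0.26, "roll": 0},
    {"x": 0, "y": -0.68, "z": -0.26, "roll": 0},
    {"x": 0, "y": -0.68, "z": -0.26, "roll": 0},
    {"x": 0, "y": -0.68, "z": -0.26, "roll": 0},
    {"x": 0, "y": -0.68, "z": -0.26, "roll": 0},
    {"x": 0, "y": -0.68, "z": -0.26, "roll": 0},
    {"x": 0, "y": -0.68, "z": -0.26, "roll": 0},
    {"x": 0, "y": -0.68, "z": -0.26, "roll": 0},
    {"x": 0, "y": 0, "z": 0, "roll": 0},
    {"x": 0, "y": 0, "z": 0, "roll": 0},
    {"x": 0, "y": 0, "z": 0, "roll": 0},
  ],
  grip=0,
)

```text
time: 17.77
tool_pos: [511.8, -324.9, 326.2]
tcp_rot: [0.342, 1.57, 0.312]
contact_force: [-1.1, -0.4, -0.0]
grip_width: 0.4
```

```bash
cat >b.py <<'E'
from h import *
import cv2
p,R,o=tool();print(p,o["grip_width"])
im=bot.capture("wrist").astype(int); cv2.imwrite("pics/wraw8.png",im[:,:,::-1])
g=((im[:,:,1]>im[:,:,0]+40)&(im[:,:,1]>im[:,:,2]+40)).astype(np.uint8)
n,l,st,ce=cv2.connectedComponentsWithStats(g)
for i in range(1,n):
    if st[i,4]>60:
        s=least_squares(lambda q:wproj([[q[0],q[1],20]],p,R)[0]-ce[i],[470,-330]);print(st[i],ce[i],s.x)
        todo([s.x[0],s.x[1],100],-.029)
E
python3 - <<'E'
exec(open('b.py').read())
V=(np.array([656.984,23.896,325.2]),Ro.from_euler("xyz",[2.992524727,1.569910018,2.963355427]).as_matrix())
W=lambda x,y:np.array([170+(x+.5)/3-.5,60+(y+.5)/3-.5])
q,r=wfit([(V,(-98,-81,18),W(134,173)),(V,(-98,81,18),W(527,173)),(V,(-50,-115,46),W(46,301)),(V,(-50,115,46),W(618,300)),(V,(0,-115,46),W(48,420)),(V,(0,115,46),W(610,420))],[688,25,-.03]);print("imager",q,r)
def f(s): return np.concatenate([wproj(pose(s,[(-42.75,-63.9,20),(-42.75,63.9,20)]),*V).ravel()-np.r_[W(172,207),W(476,207)]])
s=least_squares(f,[645,25,-.03]).x;c,d=np.cos(q[2]),np.sin(q[2]);e=s-q
print("plate",s,"in imager",c*e[0]+d*e[1],-d*e[0]+c*e[1],e[2])
E
```

```text
[ 511.80852409 -324.94677487  326.15748013] 0.35220415080932627
[256 123  28  29 648] [269.59722222 137.14351852] [ 469.67253883 -333.71657862]
pos [ 512.2 -324.5  326.2] zhead -1.63 tool d mm [226.1 -10.4 -42.4] turn of heading deg -0.03
imager [ 6.886733e+02  2.529430e+01 -2.810000e-02] [[-1.4, -0.4], [1.0, -0.4], [-3.2, -0.3], [1.9, -0.1], [-0.8, 1.2], [1.4, 1.1]]
plate [ 6.47255119e+02  2.40870143e+01 -2.86202118e-02] in imager -41.36790959966741 -2.3705068622073364 -0.0005202117601828815[ WARN:0@0.995] global loadsave.cpp:1063 imwrite_ Unsupported depth image for selected encoder is fallbacked to CV_8U.
```

The plate measures home: imager x = -41.4 (nominal -43, within my measuring error), y = -2.4, yaw 0. The button is at (470, -334). Now I'll go to it.

Call:
move_arm(
  deltas=[
    {"x": 0, "y": -0.065, "z": -0.265, "roll": 0},
    {"x": 0, "y": -0.065, "z": -0.265, "roll": 0},
    {"x": 0, "y": -0.065, "z": -0.265, "roll": 0},
    {"x": 0, "y": -0.065, "z": -0.265, "roll": 0},
    {"x": 0.56, "y": 0, "z": 0, "roll": 0},
    {"x": 0.56, "y": 0, "z": 0, "roll": 0},
    {"x": 0.56, "y": 0, "z": 0, "roll": 0},
    {"x": 0.56, "y": 0, "z": 0, "roll": 0},
    {"x": 0.56, "y": 0, "z": 0, "roll": 0},
    {"x": 0.56, "y": 0, "z": 0, "roll": 0},
    {"x": 0.56, "y": 0, "z": 0, "roll": 0},
    {"x": 0.56, "y": 0, "z": 0, "roll": 0},
    {"x": 0.56, "y": 0, "z": 0, "roll": 0},
    {"x": 0.56, "y": 0, "z": 0, "roll": 0},
    {"x": 0, "y": 0, "z": 0, "roll": 0},
    {"x": 0, "y": 0, "z": 0, "roll": 0},
  ],
)

```text
time: 19.15
tool_pos: [468.6, -334.4, 101.4]
tcp_rot: [2.376, 1.569, 2.347]
contact_force: [-0.7, -0.7, 0.3]
grip_width: 0.4
```

```bash
python3 - <<'E'
from h import *
import cv2
todo([469.7,-333.7,50],-.029)
cv2.imwrite("pics/s9.png",cv2.resize(bot.capture("side")[230:330,260:400,::-1],None,fx=5,fy=5,interpolation=cv2.INTER_CUBIC))
E
```

```text
pos [ 468.6 -334.4  101.4] zhead -1.68 tool d mm [51.4  0.7  1.1] turn of heading deg 0.02
```

View pics/s9.png

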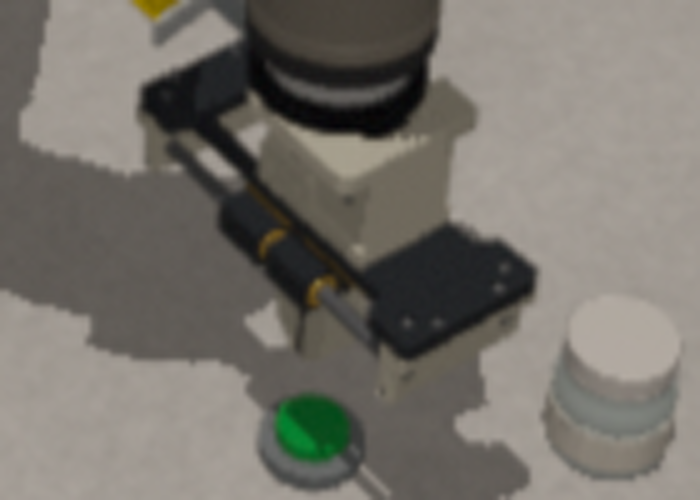

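The fingers are above the button (313,428) and the jar on the right is clear. Pressing slowly.

Call:
move_arm(
  deltas=[
    {"x": 0.3, "y": 0, "z": 0, "roll": 0},
    {"x": 0.3, "y": 0, "z": 0, "roll": 0},
    {"x": 0.3, "y": 0, "z": 0, "roll": 0},
    {"x": 0.2, "y": 0, "z": 0, "roll": 0},
    {"x": 0.1, "y": 0, "z": 0, "roll": 0},
    {"x": 0, "y": 0, "z": 0, "roll": 0},
    {"x": 0, "y": 0, "z": 0, "roll": 0},
  ],
)

```text
time: 19.78
tool_pos: [469.7, -335.2, 54.5]
tcp_rot: [-0.646, 1.57, -0.675]
contact_force: [0.1, 0.7, 0.0]
grip_width: 0.5
```

Call:
move_arm(
  deltas=[
    {"x": 0.04, "y": 0, "z": 0, "roll": 0},
    {"x": 0.04, "y": 0, "z": 0, "roll": 0},
    {"x": 0.04, "y": 0, "z": 0, "roll": 0},
    {"x": 0, "y": 0, "z": 0, "roll": 0},
    {"x": 0, "y": 0, "z": 0, "roll": 0},
  ],
)

```text
time: 20.2
tool_pos: [469.4, -334.8, 48.9]
tcp_rot: [1.795, 1.571, 1.766]
contact_force: [-0.3, 0.2, 0.4]
grip_width: 0.3
```

Call:
move_arm(
  deltas=[
    {"x": 0.04, "y": 0, "z": 0, "roll": 0},
    {"x": 0.04, "y": 0, "z": 0, "roll": 0},
    {"x": 0, "y": 0, "z": 0, "roll": 0},
    {"x": 0, "y": 0, "z": 0, "roll": 0},
  ],
)

```text
time: 20.53
tool_pos: [469.6, -334.9, 45.8]
tcp_rot: [-0.468, 1.57, -0.497]
contact_force: [-0.8, -0.3, 2.5]
grip_width: 0.2
```

Contact made. Now I'll press down to the end stop.

Call:
move_arm(
  deltas=[
    {"x": 0.04, "y": 0, "z": 0, "roll": 0},
    {"x": 0.04, "y": 0, "z": 0, "roll": 0},
    {"x": 0.04, "y": 0, "z": 0, "roll": 0},
    {"x": 0, "y": 0, "z": 0, "roll": 0},
    {"x": 0, "y": 0, "z": 0, "roll": 0},
  ],
)

```text
time: 20.95
tool_pos: [469.6, -335.0, 41.3]
tcp_rot: [-0.633, 1.57, -0.662]
contact_force: [-0.9, 0.7, 6.1]
grip_width: 0.4
```

Call:
move_arm(
  deltas=[
    {"x": 0.03, "y": 0, "z": 0, "roll": 0},
    {"x": 0.02, "y": 0, "z": 0, "roll": 0},
    {"x": 0, "y": 0, "z": 0, "roll": 0},
    {"x": 0, "y": 0, "z": 0, "roll": 0},
    {"x": 0, "y": 0, "z": 0, "roll": 0},
  ],
)

```text
time: 21.37
tool_pos: [469.6, -335.0, 41.0]
tcp_rot: [-0.739, 1.569, -0.768]
contact_force: [-3.8, 3.1, 19.2]
grip_width: 0.2
```

Bottomed out at 41.0 mm (the expected end of travel) with 19 N. Releasing upwards.

Call:
move_arm(
  deltas=[
    {"x": -0.1, "y": 0, "z": 0, "roll": 0},
    {"x": -0.3, "y": 0, "z": 0, "roll": 0},
    {"x": -0.6, "y": 0, "z": 0, "roll": 0},
    {"x": -0.6, "y": 0, "z": 0, "roll": 0},
    {"x": -0.6, "y": 0, "z": 0, "roll": 0},
    {"x": -0.6, "y": 0, "z": 0, "roll": 0},
    {"x": -0.6, "y": 0, "z": 0, "roll": 0},
    {"x": -0.6, "y": 0, "z": 0, "roll": 0},
    {"x": -0.6, "y": 0, "z": 0, "roll": 0},
    {"x": -0.6, "y": 0, "z": 0, "roll": 0},
    {"x": -0.6, "y": 0, "z": 0, "roll": 0},
    {"x": -0.3, "y": 0, "z": 0, "roll": 0},
    {"x": 0, "y": 0, "z": 0, "roll": 0},
    {"x": 0, "y": 0, "z": 0, "roll": 0},
    {"x": 0, "y": 0, "z": 0, "roll": 0},
  ],
)

```text
time: 22.62
tool_pos: [468.9, -334.4, 281.2]
tcp_rot: [2.382, 1.568, 2.353]
contact_force: [0.3, 0.6, 0.5]
grip_width: 0.5
```

```bash
python3 - <<'E'
from h import *
import cv2
a=bot.capture("scene").astype(int);w=cv2.imread("pics/c6.png")
y=(a[:,:,0]>a[:,:,2]*2)&(a[:,:,1]>a[:,:,2]*1.6);y[:,345:]=0;y[:180]=0;y[270:]=0
r,c=np.nonzero(y);print("yellow rows/cols",r.min(),r.max(),c.min(),c.max(),len(r))
q=[688,24,-.03];print(proj("scene",pose([645,23,-.03],[(-42.75,-63.9,20),(-42.75,63.9,20),(-42.75,63.9,0)])).round(1))
print(bot.get_obs()["time"],bot.get_obs()["contact_force"],bot.get_obs()["tool_pos"])
E
```

```text
yellow rows/cols 221 241 244 290 86
[[266.9 209.1]
 [293.  229.2]
 [292.9 234.7]]
22.6667 [-0.40132855 -0.05740384 -0.27612809] [ 468.88981986 -334.37123599  281.03250644]
```

```bash
python3 -c "
from plant import bot
print(bot.close_job())"
```

```text
the job is handed in; nothing more can be done
None
```

I pushed the plate home against the back stop with the two fingertips, pressed the green button fully down and let go, and handed the job in at 22.7 s.

- **Plate:** I turned it about 11° to square it, then slid it under the bridge. The force rose to 8 N at TCP x = 593.4, where I had expected the stop at about 593. While it was against the stop the fingers also felt about 6.5 N upwards. I took this for friction at the contact and saw no sign of tipping.
- **Check of the plate:** The wrist picture taken afterwards put the plate at imager x = -41.4, y = -2.4 and yaw about 0. Nominal x is -43. The 1.6 mm difference is within my measuring error.
- **Button:** I pressed it only after that check. It bottomed out at TCP height 41.0 mm, which matches the 6 mm travel, with 19 N, and the fingers then lifted well clear.
- **Bystanders:** I never steered near the bottle, jar or tip box, and saw no sign of contact.
- **Failed check:** My last colour check of the plate in the scene picture was inconclusive because the mask caught only 86 scattered pixels. The robot did not go near the plate after the wrist check.

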